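# Fetch the garlic from the snap-lid ingredient box

### The arm

A 6-joint arm with a two-finger parallel gripper is mounted at the origin on a cart in front of the work surface, level with it; the furniture and walls round the work are solid. World frame = base frame: x ahead of the robot, y to its left, z up, the work surface at z = 0. Lengths are in m, angles in rad, forces in N, time in s.
With the tool pointing down it reaches from about 0.3 to 0.825 m from the base axis. Payload 5.4 kg.
Tool frame: the origin (TCP) lies at the very end of the fingers, on their centre line; the grasp point (between the pads) lies 19 mm behind it; z points along the fingers, x is the direction in which the jaws open and shut, and the axes are right-handed (so a half turn about z gives the same grasp; the last joint's range is limited). The gripper opens to 92 mm and grips with 3 to 60 N. Pads are 20 mm wide; open, the fingers measure 128 mm over their backs; the gripper's body (75 mm by 189 mm) begins 69 mm behind the grasp point.
Start: joints at [-1.496, 0.158, 1.597, -0, 1.386, -0.21], TCP at [0.162, -0.552, 0.215] pointing down, gripper open.
Joint ranges: [-2.91, 2.91], [-0.94, 2.29], [0.18, 2.7], [-1.29, 4.43], [0.17, 2.64], [-3, 3]. Speed limits (rad/s): [2.57, 2.57, 3.14, 3.14, 3.14, 3.14].

### API

Orientations are given as a rotation vector (axis times angle).
In Python, from workcell import bot gives the robot as it stands. Calls block until the motion is done:
- bot.goto(position, orientation): joint-space move of the TCP to a pose.
- bot.line_to(position, rot=None, max_speed=0.15): straight line of the TCP; rot=None keeps the orientation; max_speed is the mean speed in m/s.
- bot.set_joints(angles): joint-space move.
- bot.set_gripper(opening, newtons=None): opening from 0.0 (shut) to 1.0 (fully open); newtons is the grip in N (None keeps the last); returns when the fingers have stopped.
- bot.hold(seconds).
- bot.inverse_kinematics(position, orientation): joint angles nearest the present ones, or None.
- bot.read_camera(name): name is "scene" or "top" or "wrist"; returns a dict with "pixels" (420x560x3 uint8, blue, green, red), "fx", "fy", "cx", "cy" (pixels), "R" (3x3) and "t" (3): a world point X has camera coordinates R X + t. Camera axes: x right, y down, z forward; pixel columns grow to the right and rows downward; lengths in m; the calibration is good to about 2 mm. The wrist camera is an equidistant fisheye: a pixel r from the principal point sees the ray r / f radians off the axis. A picture is of the moment at which its call begins. There is no depth.
A pose or a line that the arm cannot do raises bot.MotionError and nothing moves.
- bot.job_done(): hands the job in, once; it reports no verdict.
Readings, each from a call of its own:
- bot.current_clock(): time.
- bot.current_joints(): joint angles.
- bot.current_joint_vel(): joint speeds.
- bot.current_effort(): joint torques, N m.
- bot.current_ee_pos(): TCP position.
- bot.current_tool_rot(): TCP orientation.
- bot.current_contact_force(): force on the tool from outside, world axes, zero at the start.
- bot.current_ft_torque(): the same for the moment, N m.
- bot.current_opening(): opening from 0.0 (shut) to 1.0 (fully open).
Only numpy, scipy, OpenCV 4.12 (cv2) and the standard library are available. Lean on these libraries where they do the work, as an engineer would, in place of code of your own. Each camera call takes 0.05 s, during which the arm holds its last target.

### The job

Take the garlic bulb out of the ingredient box: open only the lid of the bay it is in, and set the bulb down gently in the middle of the steel prep bowl. Then shut that lid again and press its front down until it snaps fully home; the other lids stay shut, and the things standing round about stay where they are.

Things in the scene. Friction and masses are not known exactly. Their poses are not given: they have to be found in the camera images.
- caddy: Fixed steel ingredient box, 112 (x) x 468 (y) x 109 mm high, with four equal bays side by side along y, centres 116 mm apart, each 104 (x) x 112 (y) mm inside, walls 4 mm, floor 44 mm above the table. Each bay has its own see-through lid, 108 mm wide, its top 115 mm above the table when shut. Origin: centre of its underside; x points away from the robot. The hinge line of the lids lies at x = +58, z = 113 mm; their lips are at the front (-x).
- bay_1 (a point): Centre of the floor of bay 1 (leftmost seen from the robot; +y is left), 44 mm above the table.
- lid_1 (a joint): Lid of bay 1, rad: 0 shut, grows as its front swings up, stop at 1.75, just past upright, where it leans back and stays. Let go before upright it sinks down slowly (90 g). A spring snap holds the front: about 5 to 6 N up at the lip frees it, then it swings freely. Lowered, it rests on the snap near 0.08 (lip 11 mm high) till its front edge is pressed down with about 6 N and clicks to 0.
- lid_1_lip (a point): Middle of the front edge of lid 1's lip; shut, it is 142 mm in front of the hinge line, 125 mm above the table. The lip is 60 mm wide (y), 4 mm thick, juts 20 mm forward of the lid's skirt, rising forward at 30 degrees; below it is free space down to the table. The skirt (60 mm wide, 3 mm thick) hangs 16 mm down, just in front of the box's wall. z: the lid's upward normal.
- bay_2 (a point): Centre of the floor of bay 2 (second from the left seen from the robot; +y is left), 44 mm above the table.
- lid_2 (a joint): Lid of bay 2, rad: 0 shut, grows as its front swings up, stop at 1.75, just past upright, where it leans back and stays. Let go before upright it sinks down slowly (90 g). A spring snap holds the front: about 5 to 6 N up at the lip frees it, then it swings freely. Lowered, it rests on the snap near 0.08 (lip 11 mm high) till its front edge is pressed down with about 6 N and clicks to 0.
- lid_2_lip (a point): Middle of the front edge of lid 2's lip; shut, it is 142 mm in front of the hinge line, 125 mm above the table. The lip is 60 mm wide (y), 4 mm thick, juts 20 mm forward of the lid's skirt, rising forward at 30 degrees; below it is free space down to the table. The skirt (60 mm wide, 3 mm thick) hangs 16 mm down, just in front of the box's wall. z: the lid's upward normal.
- bay_3 (a point): Centre of the floor of bay 3 (third from the left seen from the robot; +y is left), 44 mm above the table.
- lid_3 (a joint): Lid of bay 3, rad: 0 shut, grows as its front swings up, stop at 1.75, just past upright, where it leans back and stays. Let go before upright it sinks down slowly (90 g). A spring snap holds the front: about 5 to 6 N up at the lip frees it, then it swings freely. Lowered, it rests on the snap near 0.08 (lip 11 mm high) till its front edge is pressed down with about 6 N and clicks to 0.
- lid_3_lip (a point): Middle of the front edge of lid 3's lip; shut, it is 142 mm in front of the hinge line, 125 mm above the table. The lip is 60 mm wide (y), 4 mm thick, juts 20 mm forward of the lid's skirt, rising forward at 30 degrees; below it is free space down to the table. The skirt (60 mm wide, 3 mm thick) hangs 16 mm down, just in front of the box's wall. z: the lid's upward normal.
- bay_4 (a point): Centre of the floor of bay 4 (rightmost seen from the robot; +y is left), 44 mm above the table.
- lid_4 (a joint): Lid of bay 4, rad: 0 shut, grows as its front swings up, stop at 1.75, just past upright, where it leans back and stays. Let go before upright it sinks down slowly (90 g). A spring snap holds the front: about 5 to 6 N up at the lip frees it, then it swings freely. Lowered, it rests on the snap near 0.08 (lip 11 mm high) till its front edge is pressed down with about 6 N and clicks to 0.
- lid_4_lip (a point): Middle of the front edge of lid 4's lip; shut, it is 142 mm in front of the hinge line, 125 mm above the table. The lip is 60 mm wide (y), 4 mm thick, juts 20 mm forward of the lid's skirt, rising forward at 30 degrees; below it is free space down to the table. The skirt (60 mm wide, 3 mm thick) hangs 16 mm down, just in front of the box's wall. z: the lid's upward normal.
- garlic_center (a point): The garlic bulb to be fetched: 53 mm wide, 53 mm high with its pointed top, 31 g. The point is on its axis, 26 mm above its underside. It stands upright on a bay's floor.
- tomato_center (a point): Tomato that stays in its bay: 57 mm wide, 62 mm high; the point is half-way up.
- lemon_1_center (a point): Lemon 1 that stays in its bay: 71 x 53 x 51 mm; the point is half-way up.
- lemon_2_center (a point): Lemon 2 that stays in its bay: 71 x 53 x 51 mm; the point is half-way up.
- dish: Loose round steel prep bowl, shallow: 170 mm across the rim, 30 mm high, 300 g, wall 3 mm, standing on the table to the right of the box. Origin: centre of its underside.
- chilli_shaker: Shaker with chilli flakes, 65 mm across, 100 mm high; a bystander to be left alone. Origin: centre of its underside.
- oregano_shaker: Shaker with green herbs, 58 mm across, 83 mm high; a bystander to be left alone. Origin: centre of its underside.
- tape_roll: Roll of tape lying flat, 104 mm across, 25 mm high; a bystander to be left alone. Origin: centre of its underside.
- spoon: Teaspoon lying flat, 130 mm long; a bystander to be left alone. Origin: centre of its underside.
Mind the look-alikes: they are no part of the job. Of the things shaped like the dish, the steel one is meant.

How it is judged:
On the way, in this order (a step that is already met when the one before it is completed fails the run):
1. the lid of the garlic's bay is swung up past 1.3 rad with the garlic still in it (((value of joint lid_1 above 1.3 rad and horizontal distance between garlic_center and bay_1 below 0.055 m and height (world z) of garlic_center below 0.09 m) or (value of joint lid_2 above 1.3 rad and horizontal distance between garlic_center and bay_2 below 0.055 m and height (world z) of garlic_center below 0.09 m) or (value of joint lid_3 above 1.3 rad and horizontal distance between garlic_center and bay_3 below 0.055 m and height (world z) of garlic_center below 0.09 m) or (value of joint lid_4 above 1.3 rad and horizontal distance between garlic_center and bay_4 below 0.055 m and height (world z) of garlic_center below 0.09 m))), for 0.1 s.
2. the garlic rests in the bowl, let go (horizontal distance between garlic_center and dish below 0.05 m and z of garlic_center in the frame of dish below 0.05 m and linear speed of garlic below 0.03 m/s and contact force between garlic and the fingers below 0.05 N), for 0.3 s.
At the end, for the whole second after the job is handed in: All four lids are snapped fully home (under 0.03 rad), and the garlic lies at rest in the bowl, its centre within 50 mm of the bowl's axis, the bowl standing flat on the table (value of joint each of lid_1, lid_2, lid_3, lid_4 below 0.03 rad and horizontal distance between garlic_center and dish below 0.05 m and z of garlic_center in the frame of dish below 0.05 m and linear speed of garlic below 0.03 m/s and angle between dish's own z axis and vertical below 0.1 rad and height (world z) of dish below 0.01 m); the robot touches nothing.
It fails at once if a lid other than that of the garlic's bay is lifted (more than 0.05 rad) ((value of joint lid_1 above 0.05 rad and horizontal distance between tomato_center and bay_1 below 0.055 m) or (value of joint lid_2 above 0.05 rad and horizontal distance between tomato_center and bay_2 below 0.055 m) or (value of joint lid_3 above 0.05 rad and horizontal distance between tomato_center and bay_3 below 0.055 m) or (value of joint lid_4 above 0.05 rad and horizontal distance between tomato_center and bay_4 below 0.055 m) or (value of joint lid_1 above 0.05 rad and horizontal distance between lemon_1_center and bay_1 below 0.055 m) or (value of joint lid_2 above 0.05 rad and horizontal distance between lemon_1_center and bay_2 below 0.055 m) or (value of joint lid_3 above 0.05 rad and horizontal distance between lemon_1_center and bay_3 below 0.055 m) or (value of joint lid_4 above 0.05 rad and horizontal distance between lemon_1_center and bay_4 below 0.055 m) or (value of joint lid_1 above 0.05 rad and horizontal distance between lemon_2_center and bay_1 below 0.055 m) or (value of joint lid_2 above 0.05 rad and horizontal distance between lemon_2_center and bay_2 below 0.055 m) or (value of joint lid_3 above 0.05 rad and horizontal distance between lemon_2_center and bay_3 below 0.055 m) or (value of joint lid_4 above 0.05 rad and horizontal distance between lemon_2_center and bay_4 below 0.055 m)).
It fails at once if the garlic is dropped into the bowl from a height (it falls faster than 0.9 m/s beside or in the bowl) (linear speed of garlic above 0.9 m/s and horizontal distance between garlic_center and dish below 0.09 m and z of garlic_center in the frame of dish below 0.07 m).
It fails at once if a bystander is shifted (more than 30 mm) or the bowl is knocked about (more than 40 mm) (distance of any of chilli_shaker, oregano_shaker, tape_roll, spoon from where it was at the start of the episode above 0.03 m or distance of dish from where it was at the start of the episode above 0.04 m).
It also fails if it takes over 70 s, if anything falls off the work surface, if the arm or the gripper's body presses on something with over 40 N, if the wrist force passes 120 N, or if a joint passes its speed limit or range.

## Working session

There is one attempt and no reset: what is moved stays moved. The work goes in short steps, each a Python script; the robot and the scene stay as the last script left them, time stands still between calls to the robot, and variables do not carry over. Pictures are saved under pics/ and viewed, and the job is handed in when it is done.

```bash
mkdir -p pics; ls; python3 - <<'E'
from workcell import bot
import cv2
for n in ["scene","top","wrist"]:
    c=bot.read_camera(n); cv2.imwrite(f"pics/{n}0.png",c["pixels"])
    print(n,c["fx"],c["fy"],c["cx"],c["cy"],c["R"],c["t"])
print(bot.current_clock(),bot.current_tool_rot())
E
```

```text
pics
scene 436.1448284921003 436.1448284921003 290.0439921664029 206.33393598943726 [[-0.81449831 -0.57999496 -0.01408396]
 [-0.279988    0.41422261 -0.86604062]
 [ 0.50813309 -0.70144528 -0.49977524]] [0.44506068 0.21960452 1.15029697]
top 463.5264778975928 463.5264778975928 274.5135226525522 212.07541257882198 [[ 0.01531763 -0.99987997  0.00232895]
 [-0.99749799 -0.01544183 -0.06898773]
 [ 0.06901541 -0.0012664  -0.99761479]] [-0.01583982  0.55187714  1.24628646]
wrist 325.19226210127806 325.19226210127806 278.34655126857604 210.03344236748822 [[ 0.28133804 -0.95960494 -0.00269627]
 [-0.92423053 -0.27172069  0.26826442]
 [-0.2581605  -0.07298101 -0.96334154]] [-0.57477906 -0.03115871  0.39084236]
0.15 [-2.51334081e+00  1.88302302e+00  1.50463900e-03]
```

View pics/scene0.png

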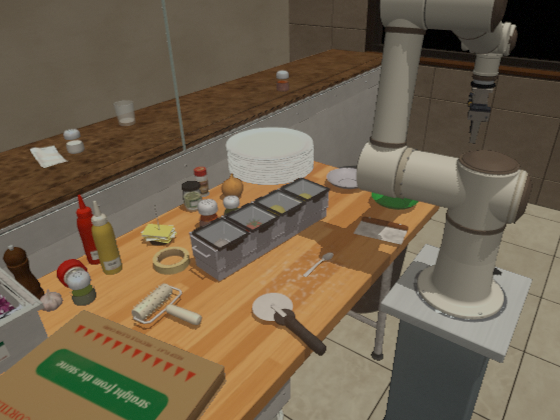

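View pics/top0.png

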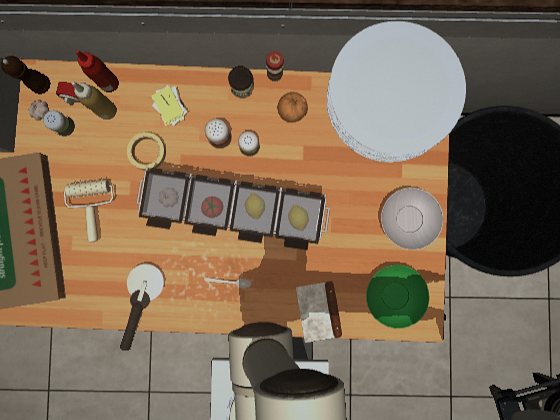

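View pics/wrist0.png

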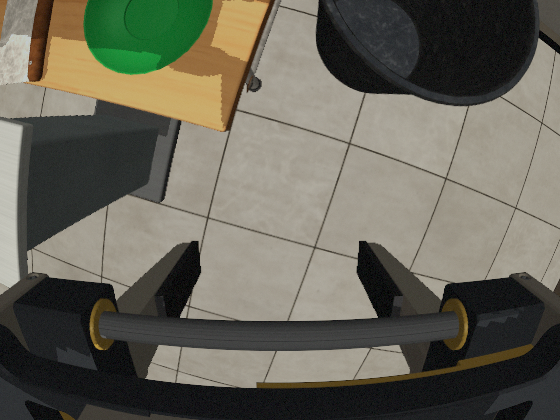

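The top view shows the garlic in bay 1 at about (168,197), the tomato in bay 2, and lemons in bays 3 and 4. The steel bowl is at about (411,218), with a green look-alike at (398,296). I'll enlarge the picture to measure more precisely.

```bash
python3 - <<'E'
import cv2
im=cv2.imread("pics/top0.png")
cv2.imwrite("pics/topz.png",cv2.resize(im[155:255,130:335],None,fx=3.9,fy=3.9,interpolation=cv2.INTER_CUBIC))
cv2.imwrite("pics/topb.png",cv2.resize(im[175:265,365:455],None,fx=6,fy=6,interpolation=cv2.INTER_CUBIC))
im=cv2.imread("pics/scene0.png")
cv2.imwrite("pics/scz.png",cv2.resize(im[165:285,180:340],None,fx=5,fy=5,interpolation=cv2.INTER_CUBIC))
E
```

```text
(no output)
```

View pics/topz.png

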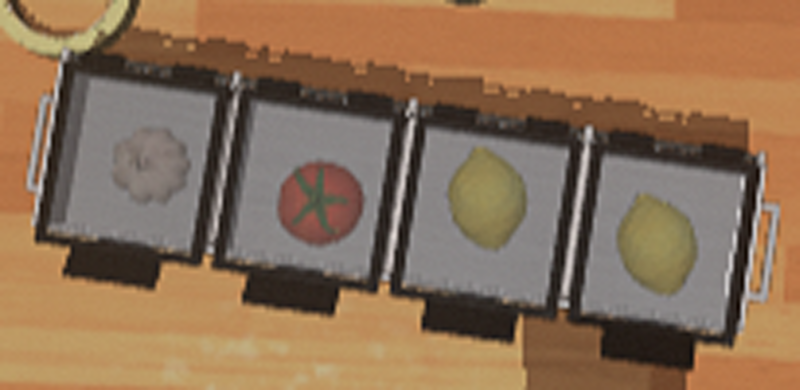

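View pics/topb.png

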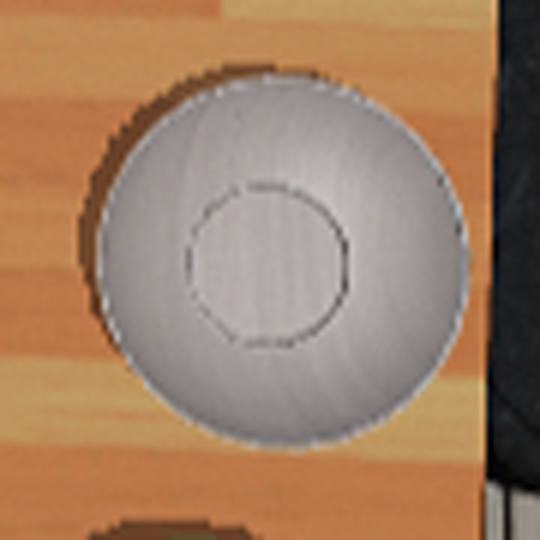

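View pics/scz.png

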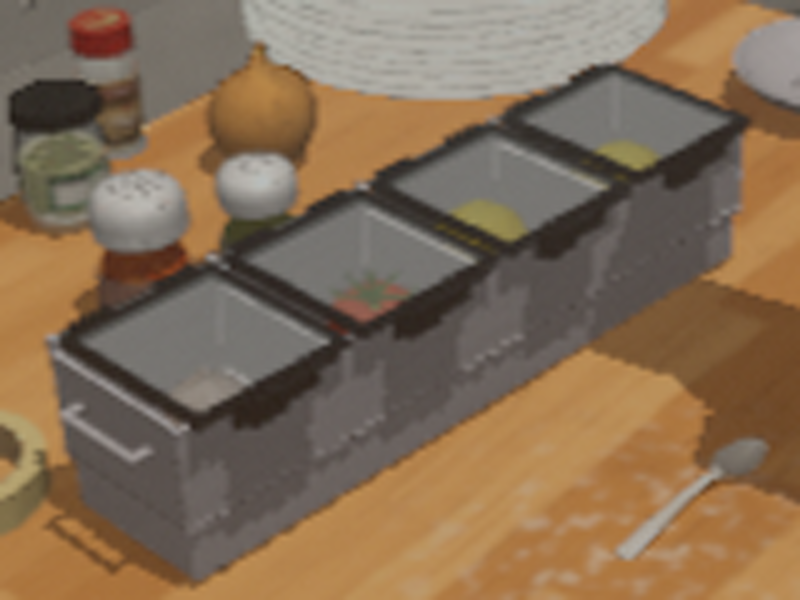

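```bash
cat > h.py <<'E'
import numpy as np, cv2
from scipy.optimize import least_squares
from scipy.spatial.transform import Rotation as Rot
from workcell import bot
def proj(c,X):
    p=np.asarray(X)@np.array(c["R"]).T+np.array(c["t"])
    return np.stack([c["fx"]*p[:,0]/p[:,2]+c["cx"],c["fy"]*p[:,1]/p[:,2]+c["cy"]],1)
def ray_z(c,uv,z):
    R=np.array(c["R"]);o=-R.T@np.array(c["t"])
    d=R.T@np.array([(uv[0]-c["cx"])/c["fx"],(uv[1]-c["cy"])/c["fy"],1]); return o+d*(z-o[2])/d[2]
def snap(n,f):
    c=bot.read_camera(n); cv2.imwrite("pics/"+f,c["pixels"]); return c
E
python3 - <<'E'
from h import *
t=bot.read_camera("top"); s=bot.read_camera("scene")
def un(p,f,o): return (np.array(p)+.5)/f-.5+o
lips=[(66,278),(157,288),(244,303),(335,315),(423,328),(514,341),(601,354),(692,367)]
Xt=[(-.084,y+d,.125) for y in(.174,.058,-.058,-.174) for d in(.03,-.03)]
ut=un(lips,3.9,np.array([130,155]))
Xs=np.array([(-.056,.234,0),(-.056,-.234,0),(-.056,.234,.109),(.056,.234,.109)])
us=un([(195,580),(725,270),(190,430),(52,342)],5,np.array([180,165]))
def W(p,X): 
    X=np.array(X);c,s_=np.cos(p[2]),np.sin(p[2])
    return X@np.array([[c,s_,0],[-s_,c,0],[0,0,1]])+[p[0],p[1],0]
f=lambda p: np.r_[(proj(t,W(p,Xt))-ut).ravel(),(proj(s,W(p,Xs))-us).ravel()]
r=least_squares(f,[.55,.1,-.1],loss="soft_l1"); print(r.x,np.round(f(r.x).reshape(-1,2),1))
p=r.x
np.save("caddy.npy",p)
print("bay1",W(p,[(0,.174,.044)]),"lip1",W(p,[(-.084,.174,.125)]))
g=ray_z(t,un((150,165),3.9,np.array([130,155])),.07);print("garlic",g)
b=ray_z(t,un((283,260),6,np.array([365,175])),.03);print("bowl rim",b)
b=ray_z(t,un((268,265),6,np.array([365,175])),.004);print("bowl foot",b)
for nm,uv,z in [("tape",(146,151),.025),("chilli",(217,131),.1),("oreg",(249,141),.083),("spoon",(240,283),.005),("roller",(88,190),.05),("platesL",(328,90),.1)]: print(nm,ray_z(t,uv,z))
E
```

```text
[ 0.56406461  0.09985879 -0.12996394] [[-0.6 -0.8]
 [-0.2  0.1]
 [-0.3 -0.5]
 [ 0.1 -0.1]
 [-0.2 -0.1]
 [ 0.3  0. ]
 [ 0.3 -0.1]
 [ 0.8  0.1]
 [ 1.4  2.7]
 [ 3.1 -2.3]
 [-1.6 -0. ]
 [ 0.3  1.6]]
bay1 [[0.58661473 0.27239138 0.044     ]] lip1 [[0.50332314 0.28327764 0.125     ]]
garlic [0.58403009 0.27258585 0.07      ]
bowl rim [ 0.5412068 -0.3788538  0.03     ]
bowl foot [ 0.54038378 -0.37968604  0.004     ]
tape [0.71393688 0.34735522 0.025     ]
chilli [0.75424316 0.14465848 0.1       ]
oreg [0.73317286 0.062413   0.083     ]
spoon [0.35744029 0.08391125 0.005     ]
roller [0.60126937 0.49140177 0.05      ]
platesL [ 0.86709291 -0.14156598  0.1       ]
```

```bash
cat >> h.py <<'E'
P=np.load("caddy.npy")
def W(X,p=P):
    X=np.atleast_2d(X);c,s_=np.cos(p[2]),np.sin(p[2])
    return (X@np.array([[c,s_,0],[-s_,c,0],[0,0,1]])+[p[0],p[1],0])[0]
def rv(pitch,flip=1):
    # tool z in caddy xz-plane, pitch = angle below horizontal (+x); jaws in that plane
    z=np.array([np.cos(pitch),0,-np.sin(pitch)]); y=np.array([0,flip,0.]); x=np.cross(y,z)
    M=Rot.from_euler("z",P[2]).as_matrix()@np.stack([x,y,z],1)
    return Rot.from_matrix(M).as_rotvec()
def lippt(th,ins=0.012,off=0.0,y=.174):
    # point on lip mid plane, ins back from lip edge, off along lid-up normal of lip, for lid angle th
    a=np.radians(30)
    r=np.array([-.142+ins*np.cos(a), .012-ins*np.sin(a)])+off*np.array([np.sin(a),np.cos(a)])
    c,s=np.cos(th),np.sin(th)
    return W([.058+r[0]*c+r[1]*s, y, .113-r[0]*s+r[1]*c])
E
python3 - <<'E'
from h import *
for flip in (1,-1):
  for dp in (-15,0,15,25):
    o=[]
    for th in (0,.3,.6,.9,1.2,1.4,1.6,1.7):
        q=bot.inverse_kinematics(lippt(th),rv(np.radians(30+dp)+th,flip))
        o.append(None if q is None else np.round(q,2).tolist())
    print(flip,dp,*o,sep="\n  ")
E
```

```text
1
  -15
  [0.68, 0.32, 2.25, 4.18, 0.96, -0.5]
  None
  [0.48, -0.06, 2.03, -0.65, 0.66, -2.12]
  [0.36, 0.05, 1.75, -0.23, 0.98, -2.56]
  [0.26, 0.29, 1.4, -0.04, 1.35, -2.74]
  [0.21, 0.49, 1.13, 0.03, 1.61, -2.8]
  [0.17, 0.73, 0.81, 0.09, 1.88, -2.82]
  [0.16, 0.87, 0.61, 0.12, 2.03, -2.82]
1
  0
  None
  [0.51, -0.04, 2.11, -0.81, 0.6, -1.92]
  [0.39, 0.01, 1.87, -0.28, 0.89, -2.48]
  [0.29, 0.2, 1.55, -0.06, 1.26, -2.71]
  [0.21, 0.48, 1.16, 0.05, 1.64, -2.8]
  [0.18, 0.71, 0.85, 0.11, 1.91, -2.82]
  [0.15, 1.01, 0.44, 0.18, 2.22, -2.8]
  None
1
  15
  [0.54, 0.02, 2.16, -1.03, 0.53, -1.67]
  [0.43, 0.0, 1.96, -0.35, 0.79, -2.39]
  [0.32, 0.14, 1.67, -0.09, 1.16, -2.66]
  [0.24, 0.38, 1.33, 0.04, 1.54, -2.78]
  [0.18, 0.69, 0.9, 0.13, 1.94, -2.81]
  [0.15, 0.97, 0.53, 0.2, 2.23, -2.79]
  None
  None
1
  25
  [0.48, 0.02, 2.07, -0.6, 0.61, -2.11]
  [0.37, 0.07, 1.84, -0.18, 0.96, -2.56]
  [0.28, 0.25, 1.54, -0.0, 1.35, -2.73]
  [0.21, 0.51, 1.17, 0.1, 1.73, -2.8]
  [0.16, 0.85, 0.72, 0.19, 2.13, -2.8]
  [0.14, 1.19, 0.23, 0.3, 2.47, -2.71]
  None
  None
-1
  -15
  [0.68, 0.32, 2
[... 333 characters left out ...]
, 1.87, -0.28, 0.89, 0.66]
  [0.29, 0.2, 1.55, -0.06, 1.26, 0.44]
  [0.21, 0.48, 1.16, 0.05, 1.64, 0.34]
  [0.18, 0.71, 0.85, 0.11, 1.91, 0.32]
  [0.15, 1.01, 0.44, 0.18, 2.22, 0.35]
  None
-1
  15
  [0.54, 0.02, 2.16, -1.03, 0.53, 1.47]
  [0.43, 0.0, 1.96, -0.35, 0.79, 0.76]
  [0.32, 0.14, 1.67, -0.09, 1.16, 0.48]
  [0.24, 0.38, 1.33, 0.04, 1.54, 0.36]
  [0.18, 0.69, 0.9, 0.13, 1.94, 0.33]
  [0.15, 0.97, 0.53, 0.2, 2.23, 0.35]
  None
  None
-1
  25
  [0.48, 0.02, 2.07, -0.6, 0.61, 1.03]
  [0.37, 0.07, 1.84, -0.18, 0.96, 0.58]
  [0.28, 0.25, 1.54, -0.0, 1.35, 0.41]
  [0.21, 0.51, 1.17, 0.1, 1.73, 0.34]
  [0.16, 0.85, 0.72, 0.19, 2.13, 0.34]
  [0.14, 1.19, 0.23, 0.3, 2.47, 0.43]
  None
  None
```

```bash
python3 - <<'E'
from h import *
pt=np.radians(50); d=W([np.cos(pt),0,-np.sin(pt)])-W([0,0,0])
L=lippt(0)
for b in (.15,.05): print(b,L-b*d,bot.inverse_kinematics(L-b*d,rv(pt,-1)))
bot.set_gripper(.175,20)
bot.goto(L-.12*d,rv(pt,-1))
bot.line_to(L-.035*d)
print(bot.current_clock(),bot.current_ee_pos(),bot.current_opening(),bot.current_contact_force())
snap("wrist","w1.png");snap("scene","s1.png")
E
```

```text
0.15 [0.4180228  0.29442645 0.23390667] [ 0.66947616 -0.32125182  2.15977516 -0.6390442   0.88307439  1.10803259]
0.05 [0.48175947 0.28609603 0.15730222] [ 0.55594128 -0.10727497  2.1476837  -0.72664476  0.65960192  1.17238663]
5.2417 [0.49148464 0.28486205 0.14619317] 0.17346579732930956 [-0.01102776 -0.19119579  0.2618285 ]
```

View pics/w1.png

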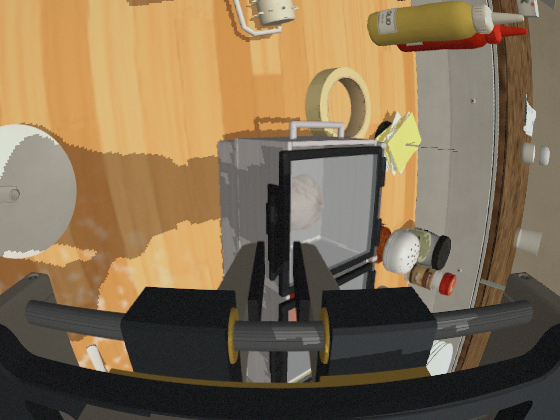

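View pics/s1.png

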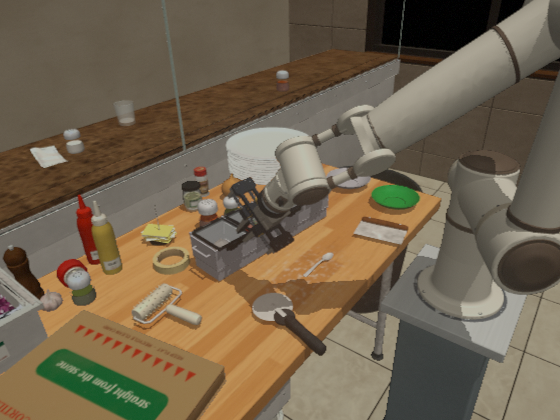

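The wrist view shows lid 1's lip at columns 267–290, rows 182–280. The finger gap is at columns 263–295, so they line up across the jaws. Next I'll check the sideways alignment and depth with the fisheye model.

```bash
cat >> h.py <<'E'
def fish(c,X):
    p=np.atleast_2d(X)@np.array(c["R"]).T+np.array(c["t"])
    r=np.hypot(p[:,0],p[:,1]);a=np.arctan2(r,p[:,2])*c["fx"]
    return np.stack([a*p[:,0]/r+c["cx"],a*p[:,1]/r+c["cy"]],1)
E
python3 - <<'E'
from h import *
c=bot.read_camera("wrist");im=c["pixels"].copy()
pts=[W([-.084,.174+d,.125]) for d in(-.03,0,.03)]+[W([x,y,.115]) for x in(-.061,.058) for y in (.12,.228)]+[bot.current_ee_pos()]
for u in fish(c,np.array(pts)): cv2.circle(im,tuple(int(round(v)) for v in u),2,(0,0,255),-1)
cv2.imwrite("pics/w2.png",cv2.resize(im[100:340,180:440],None,fx=2.4,fy=2.4))
E
```

```text
(no output)
```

View pics/w2.png

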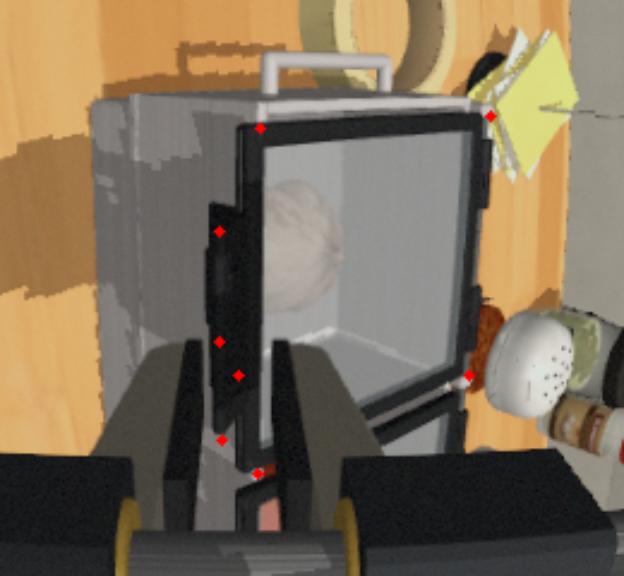

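The lip shows about 4 px (2–3 mm) further towards the lower finger than predicted. I'll widen the gap and lower the insertion by 4 mm.

```bash
python3 - <<'E'
from h import *
pt=np.radians(50); d=W([np.cos(pt),0,-np.sin(pt)])-W([0,0,0])
n=W([-np.sin(pt),0,-np.cos(pt)])-W([0,0,0])
L=lippt(0)+.004*n
bot.set_gripper(.28,5)
bot.line_to(L-.035*d,max_speed=.1)
for b in (.02,.01,.003,-.001):
    bot.line_to(L-b*d,max_speed=.05); f=bot.current_contact_force(); print(b,np.round(f,2))
    if np.linalg.norm(f)>4: break
c=bot.read_camera("wrist");im=c["pixels"]
cv2.imwrite("pics/w3.png",cv2.resize(im[100:340,180:440],None,fx=2.4,fy=2.4))
print(bot.current_clock())
E
```

```text
0.02 [ 0.48 -0.35  0.01]
0.01 [ 0.53  0.24 -0.47]
0.003 [ 0.28 -0.25  0.89]
-0.001 [ 0.39  0.08 -0.06]
7.3833
```

View pics/w3.png

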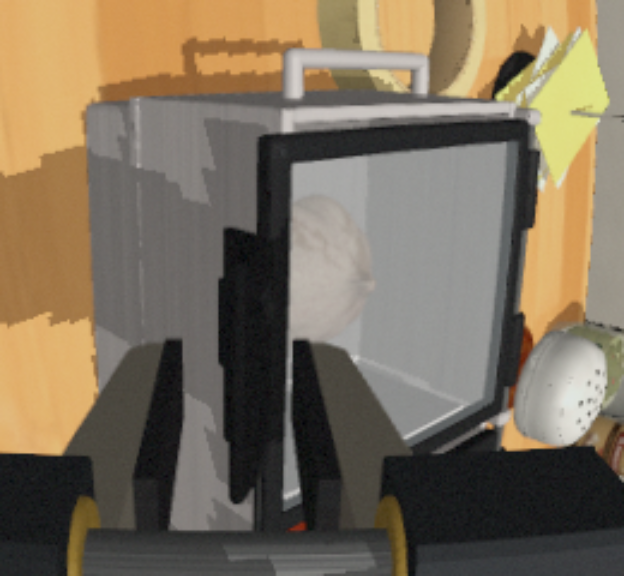

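The lip now sits between the fingers: the lower finger's face is at column 182, the lip at 222–260, and the upper finger at 297. Contact force is near zero. I'll narrow the gap and swing the lid up.

```bash
cat >> h.py <<'E'
def pose(th):
    pt=np.radians(50)+th*np.radians(60)/1.7
    n=W([-np.sin(pt),0,-np.cos(pt)])-W([0,0,0])
    dn=.004*max(0,1-th/.8)
    return lippt(th,ins=.013)+dn*n, rv(pt,-1)
E
python3 - <<'E'
from h import *
bot.set_gripper(.2,5); print(bot.current_opening(),bot.current_contact_force())
for th in (.04,.08,.12,.2,.3,.45):
    p,r=pose(th); bot.line_to(p,r,max_speed=.06)
    print(th,np.round(bot.current_contact_force(),2),np.round(bot.current_ee_pos()-p,4))
snap("scene","s2.png");c=snap("wrist","w4.png"); print(bot.current_clock())
E
```

```text
0.2016032876347455 [ 0.24670493 -0.3098292   0.59580401]
0.04 [0.43 1.01 0.18] [0.0008 0.0002 0.001 ]
0.08 [-2.8  -0.21  0.67] [-0.0009 -0.0005 -0.0011]
0.12 [-6.91  0.14 -2.48] [-0.0025 -0.0011 -0.0027]
0.2 [ 0.24 -0.43 -0.58] [0.0007 0.0001 0.0006]
0.3 [-0.56  0.22 -0.11] [ 0.0003 -0.0001 -0.0001]
0.45 [-1.22  0.33 -0.67] [-0.0004 -0.0002 -0.0009]
9.75
```

View pics/w4.png

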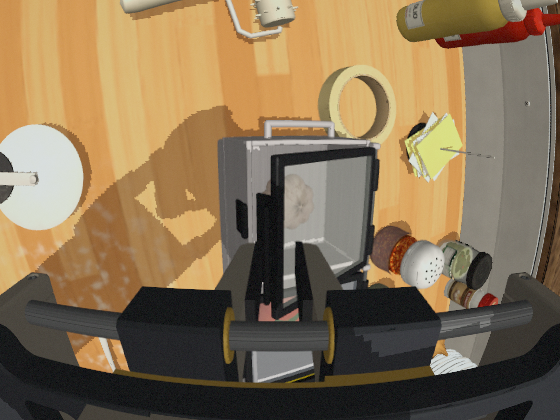

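The lid is free and open at about 0.4 rad, with its lip still between the fingers at columns 262–300. The snap catch on the box wall is visible at (241,215). I'll continue the arc.

```bash
python3 - <<'E'
from h import *
for th in (.65,.85,1.05,1.25,1.4,1.55,1.68):
    p,r=pose(th); bot.line_to(p,r,max_speed=.08)
    print(th,np.round(bot.current_contact_force(),2),np.round(bot.current_ee_pos()-p,4))
snap("scene","s3.png");c=snap("wrist","w5.png"); print(bot.current_clock())
E
```

```text
0.65 [-0.65  0.44 -0.6 ] [-0.0004 -0.0001 -0.0008]
0.85 [-0.52 -0.04 -0.55] [-0.0009  0.     -0.0012]
1.05 [-0.7  -0.83  0.34] [-0.001   0.0001 -0.0011]
1.25 [-0.51 -0.39 -0.86] [-0.0009  0.0003 -0.0008]
1.4 [-1.4  -0.75  0.49] [-0.0007  0.0003 -0.0005]
1.55 [0.   0.94 0.4 ] [-0.0006  0.0004 -0.0004]
1.68 [ 0.09 -0.75  0.27] [-0.0005  0.0004 -0.0003]
12.9167
```

View pics/w5.png

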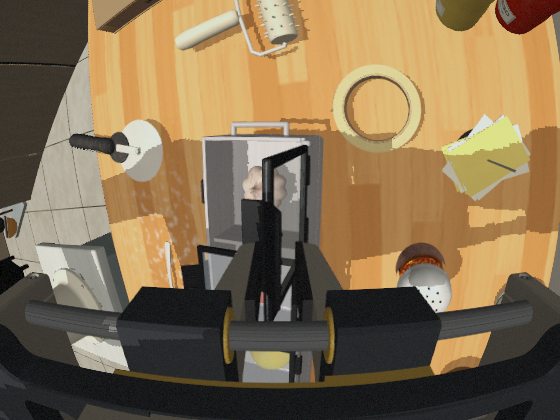

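View pics/s3.png

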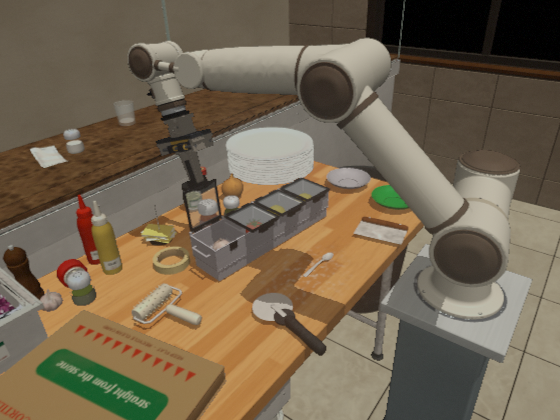

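```bash
python3 - <<'E'
from h import *
M=Rot.from_rotvec(bot.current_tool_rot()).as_matrix()
bot.line_to(np.array(bot.current_ee_pos())-.09*M[:,2],max_speed=.15)
def down(yaw): return (Rot.from_euler("z",yaw)*Rot.from_matrix(np.diag([1,-1,-1]))).as_rotvec()
g=np.array([.584,.2726,.30])
for y in (np.pi/2,-np.pi/2):
    q=bot.inverse_kinematics(g,down(P[2]+y)); print(y,q)
y=[y for y in (np.pi/2,-np.pi/2) if (q:=bot.inverse_kinematics(g,down(P[2]+y))) is not None]
y=min(y,key=lambda y:abs(bot.inverse_kinematics(g,down(P[2]+y))[5]))
bot.goto(g,down(P[2]+y)); print(y)
bot.set_gripper(.74,10)
c=snap("wrist","w6.png");im=c["pixels"].copy()
pts=[W([x,y_,.109]) for x in(-.052,.052) for y_ in (.118,.230)]+[[.584,.2726,.070],W([0,.174,.044])]
for u in fish(c,np.array(pts)): print(u);cv2.circle(im,tuple(int(round(v)) for v in u),2,(0,0,255),-1)
cv2.imwrite("pics/w7.png",im)
snap("top","t2.png");print(bot.current_clock(),bot.current_contact_force())
E
```

```text
1.5707963267948966 [ 0.24959198  0.29963184  1.2648423   0.          1.57711851 -1.19124041]
-1.5707963267948966 [0.24959198 0.29963184 1.2648423  0.         1.57711851 1.95035224]
1.5707963267948966
[228.96556484 146.23006484]
[329.57272996 146.30486004]
[231.94241935 234.72977703]
[326.41688444 234.74154206]
[279.05234077 183.02582556]
[279.10153042 181.35561896]
15.9833 [-0.14321906 -0.03575113  0.27669016]
```

View pics/w7.png

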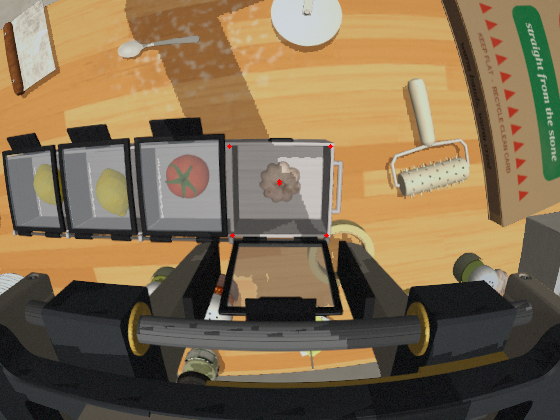

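View pics/t2.png

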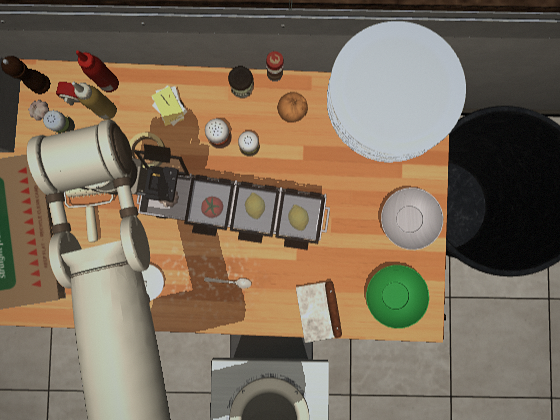

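Bay 1 lines up with the prediction: the corners match to within 2 px, and the garlic is at (279,182), right on the projected point. The lid stands open on its own, so I'll descend and grasp.

```bash
python3 - <<'E'
from h import *
for z in (.14,.10,.075,.055):
    bot.line_to([.584,.2726,z],max_speed=.12 if z>.13 else .06); f=bot.current_contact_force(); print(z,np.round(f,2))
    if np.linalg.norm(f)>6: break
else:
    bot.set_gripper(0.3,10); print(bot.current_opening()*92,bot.current_contact_force())
    snap("wrist","w8.png")
    bot.line_to([.584,.2726,.10],max_speed=.06)
    bot.line_to([.584,.2726,.30],max_speed=.12)
    print(bot.current_opening()*92,bot.current_contact_force())
snap("wrist","w9.png");print(bot.current_clock())
E
```

```text
0.14 [-0.1  -0.3   0.01]
0.1 [ 0.93 -0.05  0.43]
0.075 [ 0.56 -0.66  0.32]
0.055 [ 0.53 -0.58  0.43]
50.44025441881587 [ 0.0689612  -0.30253823  0.79583701]
50.669958376806186 [ 0.36078712 -0.23014476  0.3684233 ]
22.55
```

View pics/w9.png

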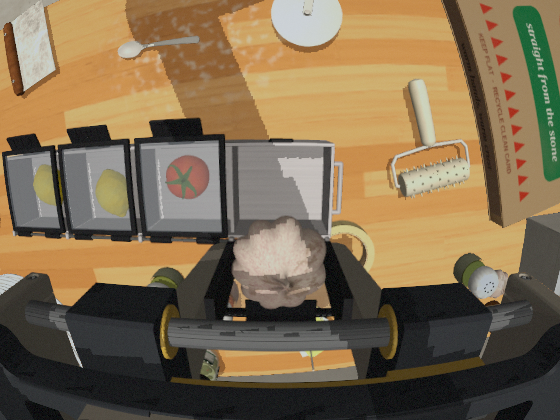

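The bulb is held between the pads at (278,265), bay 1 is empty, and the lids are unchanged. I'll carry it to the bowl.

```bash
python3 - <<'E'
from h import *
bot.line_to([.541,-.379,.30],max_speed=.25)
print(bot.current_opening()*92, bot.current_joints())
c=snap("wrist","w10.png");im=c["pixels"].copy()
for u in fish(c,np.array([[.541+.085*np.cos(a),-.379+.085*np.sin(a),.03] for a in np.arange(0,6.28,.3)])): cv2.circle(im,tuple(int(round(v)) for v in u),2,(0,0,255),-1)
cv2.imwrite("pics/w10.png",im); print(bot.current_clock())
E
```

```text
50.218973264142875 [-7.92634338e-01  3.42548094e-01  1.21161267e+00  1.12928803e-04
  1.58739856e+00 -2.23445137e+00]
25.3583
```

View pics/w10.png

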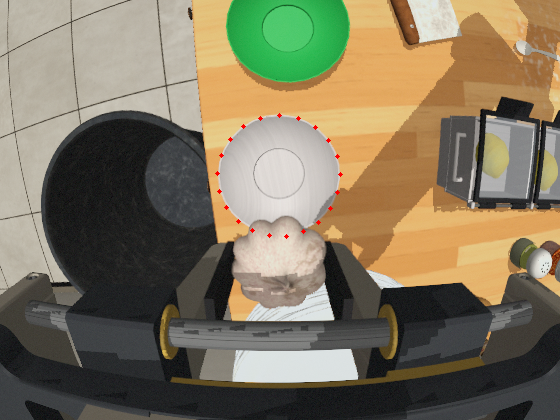

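```bash
python3 - <<'E'
from h import *
bot.line_to([.541,-.379,.08],max_speed=.15)
z=.022
bot.line_to([.541,-.379,z],max_speed=.05)
f0=np.array(bot.current_contact_force());print(f0)
while z>.0125:
    z-=.0015; bot.line_to([.541,-.379,z],max_speed=.02); f=np.array(bot.current_contact_force()); print(round(z,4),np.round(f-f0,2))
    if f[2]-f0[2]>1.5: break
bot.set_gripper(.65,5); bot.hold(.4); print(bot.current_opening()*92,bot.current_contact_force())
bot.line_to([.541,-.379,.12],max_speed=.06)
bot.line_to([.541,-.379,.25],max_speed=.15)
snap("wrist","w11.png");snap("top","t3.png");print(bot.current_clock())
E
```

```text
[-0.21818097 -0.50006179  0.23276278]
0.0205 [-0.23  0.53 -0.88]
0.019 [-0.68  0.88 -0.22]
0.0175 [-0.57  0.02 -0.98]
0.016 [ 0.45  1.18 -0.23]
0.0145 [-0.77  2.47  4.3 ]
59.88665278994776 [ 0.92390081 -0.68082267  0.19925469]
33.3083
```

View pics/w11.png

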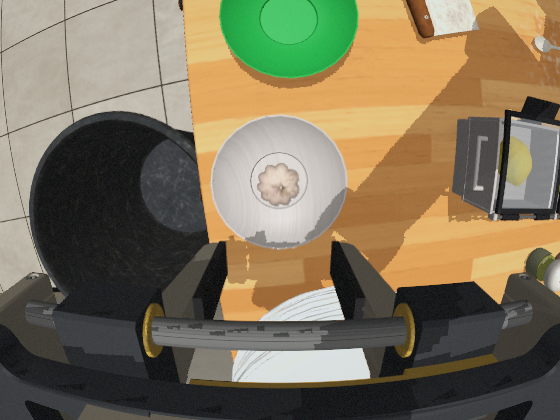

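```bash
python3 - <<'E'
from h import *
pt=np.radians(50)
for th in (1.75,1.70,1.6): 
  for pp in (90,100,110,118): 
    q=bot.inverse_kinematics(lippt(th,.013),rv(np.radians(pp),-1)); print(th,pp,None if q is None else np.round(q,2))
E
```

```text
1.75 90 [ 0.2   0.53  1.08 -0.    1.53  0.33]
1.75 100 [0.18 0.68 0.88 0.05 1.75 0.31]
1.75 110 [0.16 0.85 0.65 0.11 1.98 0.31]
1.75 118 [0.15 1.02 0.42 0.16 2.18 0.33]
1.7 90 [ 0.21  0.51  1.1  -0.    1.53  0.34]
1.7 100 [0.18 0.66 0.9  0.05 1.74 0.32]
1.7 110 [0.16 0.83 0.68 0.11 1.97 0.32]
1.7 118 [0.15 0.99 0.46 0.16 2.16 0.33]
1.6 90 [ 0.21  0.48  1.14 -0.    1.52  0.34]
1.6 100 [0.19 0.62 0.95 0.05 1.73 0.32]
1.6 110 [0.17 0.78 0.74 0.11 1.95 0.32]
1.6 118 [0.15 0.93 0.55 0.15 2.13 0.33]
```

The garlic is standing in the middle of the bowl: bulb at (279,185), bowl's inner ring centred on (279,181). Next I'll fetch the lid by straddling its lip again and guiding it down.

```bash
python3 - <<'E'
from h import *
def pose2(th,ins=.013):
    pt=np.radians(50)+th*np.radians(60)/1.7
    n=W([-np.sin(pt),0,-np.cos(pt)])-W([0,0,0])
    d=W([np.cos(pt),0,-np.sin(pt)])-W([0,0,0])
    return lippt(th,ins=ins)+.004*max(0,1-th/.8)*n, rv(pt,1), d
p,r,d=pose2(1.75)
bot.line_to([.541,-.379,.33],max_speed=.25)
bot.set_gripper(.36,5)
bot.goto(p-.09*d,r)
bot.line_to(p-.03*d,max_speed=.15)
c=snap("wrist","w12.png");im=c["pixels"].copy()
for u in fish(c,np.array([lippt(1.75,0,y=y) for y in(.144,.174,.204)])): cv2.circle(im,tuple(int(round(v)) for v in u),2,(0,0,255),-1)
cv2.imwrite("pics/w12.png",im); print(bot.current_clock(),bot.current_contact_force(),bot.current_joints())
E
```

```text
Traceback (most recent call last):
workcell.MotionError: the arm cannot take that pose within its joint ranges
```

```bash
cat >> h.py <<'E'
def pose2(th,flip=1,ins=.013,p0=48,p1=102):
    pt=np.radians(p0)+th*np.radians(p1-p0)/1.75
    n=W([-np.sin(pt),0,-np.cos(pt)])-W([0,0,0])
    d=W([np.cos(pt),0,-np.sin(pt)])-W([0,0,0])
    return lippt(th,ins=ins)+.004*max(0,1-th/.8)*n, rv(pt,flip), d
E
python3 - <<'E'
from h import *
print(bot.current_ee_pos(),bot.current_clock())
for fl in(1,-1):
  for th,b in ((1.75,.09),(1.75,.07),(1.75,.03),(1.75,0),(1.2,0),(.6,0),(.1,0),(.1,.05)):
    p,r,d=pose2(th,fl); q=bot.inverse_kinematics(p-b*d,r); print(fl,th,b,None if q is None else np.round(q,2))
E
```

```text
[ 0.54095435 -0.37897928  0.32985909] 34.3417
1 1.75 0.09 [ 0.17  0.78  0.55  0.07  2.   -2.82]
1 1.75 0.07 [ 0.17  0.76  0.63  0.07  1.95 -2.82]
1 1.75 0.03 [ 0.17  0.73  0.76  0.06  1.86 -2.83]
1 1.75 0 [ 0.18  0.71  0.84  0.06  1.8  -2.83]
1 1.2 0 [ 0.26  0.3   1.39 -0.03  1.37 -2.75]
1 0.6 0 [ 0.38  0.03  1.84 -0.25  0.93 -2.51]
1 0.1 0 [ 0.5  -0.    2.1  -0.73  0.59 -1.98]
1 0.1 0.05 [ 0.55 -0.12  2.13 -0.67  0.69 -2.03]
-1 1.75 0.09 [0.17 0.78 0.55 0.07 2.   0.32]
-1 1.75 0.07 [0.17 0.76 0.63 0.07 1.95 0.32]
-1 1.75 0.03 [0.17 0.73 0.76 0.06 1.86 0.31]
-1 1.75 0 [0.18 0.71 0.84 0.06 1.8  0.31]
-1 1.2 0 [ 0.26  0.3   1.39 -0.03  1.37  0.39]
-1 0.6 0 [ 0.38  0.03  1.84 -0.25  0.93  0.63]
-1 0.1 0 [ 0.5  -0.    2.1  -0.73  0.59  1.16]
-1 0.1 0.05 [ 0.55 -0.12  2.13 -0.67  0.69  1.11]
```

```bash
python3 - <<'E'
from h import *
p,r,d=pose2(1.75)
bot.goto(p-.09*d,r)
bot.line_to(p-.03*d,max_speed=.15)
c=snap("wrist","w12.png");im=c["pixels"].copy()
for u in fish(c,np.array([lippt(1.75,0,y=y) for y in(.144,.174,.204)])): cv2.circle(im,tuple(int(round(v)) for v in u),2,(0,0,255),-1)
cv2.imwrite("pics/w12.png",im); print(bot.current_clock(),bot.current_contact_force(),bot.current_opening())
E
```

```text
37.275 [-0.35876046 -0.0564958   0.40872765] 0.3625377564627879
```

View pics/w12.png

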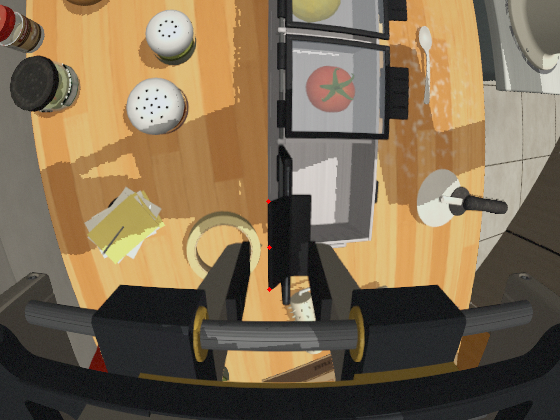

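The lip is where predicted, with its edge at column 269 and the projected edge at 268. The fingers' inner faces at columns 248 and 308 are on either side of it. I'll insert and swing the lid down.

```bash
python3 - <<'E'
from h import *
p,r,d=pose2(1.75)
ok=True
for b in (.015,.005,0):
    bot.line_to(p-b*d,max_speed=.06); f=np.round(bot.current_contact_force(),2); print(b,f)
    if np.linalg.norm(f)>5: ok=False;break
if ok:
    bot.set_gripper(.26,5); print(bot.current_opening(),bot.current_contact_force())
    for th in (1.6,1.45,1.3,1.1):
        p,r,d=pose2(th); bot.line_to(p,r,max_speed=.1)
        f=np.round(bot.current_contact_force(),2); print(th,f)
        if np.linalg.norm(f)>10: break
snap("wrist","w13.png");print(bot.current_clock())
E
```

```text
0.015 [ 0.07 -0.82  0.18]
0.005 [ 0.41 -0.62 -0.18]
0 [ 0.27 -0.35  1.02]
0.2564474586223723 [-0.25787711  0.02398719  0.34560796]
1.6 [ 0.75 -0.5  -0.22]
1.45 [0.25 0.33 0.49]
1.3 [-1.25  0.36 -0.57]
1.1 [-0.02  0.17  0.58]
40.0917
```

View pics/w13.png

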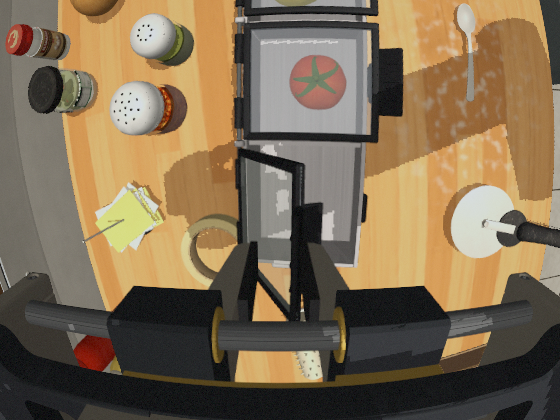

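The lid is following the fingers. It's below upright now, with its lip at (308,225) resting on the lower finger.

```bash
python3 - <<'E'
from h import *
for th in (.85,.6,.4,.25,.15,.10):
    p,r,d=pose2(th); bot.line_to(p,r,max_speed=.1)
    f=np.round(bot.current_contact_force(),2); print(th,f)
    if np.linalg.norm(f)>10: break
bot.hold(.4)
snap("wrist","w14.png");print(bot.current_clock(),bot.current_contact_force())
E
```

```text
0.85 [-0.3  -0.17  0.52]
0.6 [-0.94 -0.07  0.34]
0.4 [-0.94  0.35  0.54]
0.25 [-1.79 -0.54 -0.84]
0.15 [-0.25 -0.06  0.02]
0.1 [-0.21 -0.69 -0.6 ]
42.8 [ 0.37860368 -0.43691805  0.16764492]
```

View pics/w14.png

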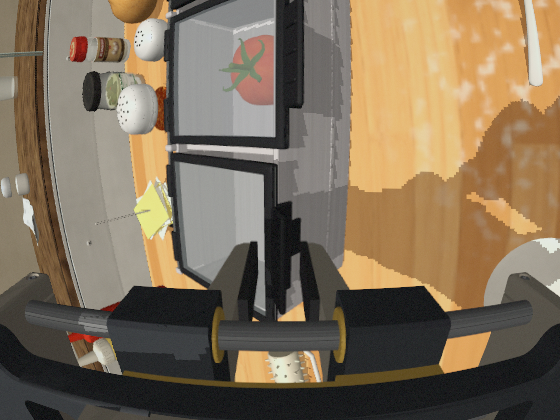

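```bash
python3 - <<'E'
from h import *
p,r,d=pose2(.06)
bot.set_gripper(.32,5)
bot.line_to(p,r,max_speed=.05); print(bot.current_contact_force())
for b in (.02,.05,.12):
    bot.line_to(p-b*d,max_speed=.12); print(bot.current_contact_force())
snap("wrist","w15.png")
R=(Rot.from_euler("z",P[2]+np.pi/2)*Rot.from_matrix(np.diag([1,-1,-1]))).as_rotvec()
a=W([-.066,.174,.22])
bot.goto(a,R); bot.set_gripper(0,10)
bot.line_to(W([-.066,.174,.15]),max_speed=.12)
print(bot.current_clock(),bot.current_contact_force())
snap("wrist","w16.png");snap("scene","s4.png")
E
```

```text
[-0.33879509 -0.49273256 -0.12590192]
[-0.35555953 -0.35265323 -0.30299275]
[ 0.36263549  0.10475374 -0.40273341]
[ 0.19931893  0.03998248 -0.42839281]
47.0 [-0.14266505  0.3126485  -0.06232961]
```

View pics/w15.png

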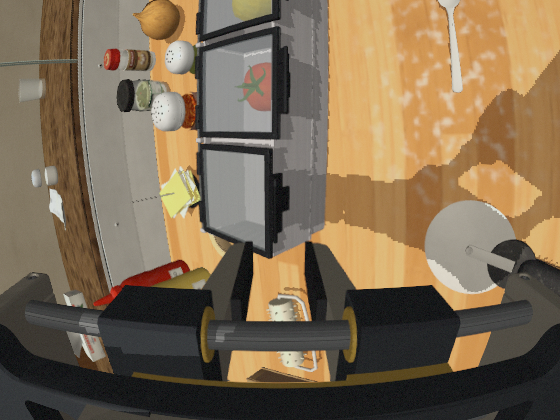

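View pics/w16.png

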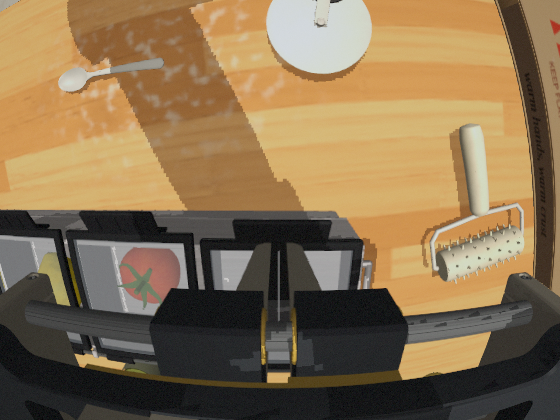

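The fingers are clear and the lid rests on its snap: its lip at (283,228) sits higher than lid 2's. The closed fingers are now over the front edge of lid 1, so I'll press.

```bash
python3 - <<'E'
from h import *
z=.138; bot.line_to(W([-.066,.174,z]),max_speed=.08)
while z>.106:
    z-=.002; bot.line_to(W([-.066,.174,z]),max_speed=.03)
    f=np.array(bot.current_contact_force()); print(round(z,4),np.round(f,2),np.round(bot.current_ee_pos()[2],4))
    if f[2]>14: break
print(bot.current_clock())
bot.line_to(W([-.066,.174,.16]),max_speed=.08)
bot.line_to(W([-.12,.174,.30]),max_speed=.2)
bot.hold(.2)
c=snap("wrist","w17.png");snap("scene","s5.png");snap("top","t5.png")
print(bot.current_clock(),bot.current_contact_force())
E
```

```text
0.136 [-0.51 -0.14  0.46] 0.136
0.134 [0.97 0.12 0.68] 0.1341
0.132 [-0.16 -0.29  1.85] 0.1324
0.13 [3.1  0.27 2.44] 0.1301
0.128 [-0.03 -0.08  0.19] 0.127
0.126 [-0.44 -0.06 -0.29] 0.1255
0.124 [-0.72  0.18 -0.41] 0.1238
0.122 [-0.56  0.43  0.52] 0.1222
0.12 [ 0.36 -1.28  5.05] 0.1212
0.118 [-0.34 -0.21  8.31] 0.1203
0.116 [-1.5 -1.5 13.6] 0.1195
0.114 [ 0.33 -2.02 17.12] 0.1188
50.4
52.375 [-0.40879353 -0.20003259 -0.487708  ]
```

View pics/w17.png

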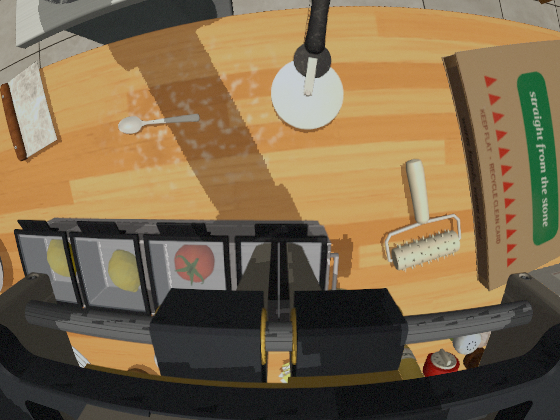

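View pics/t5.png

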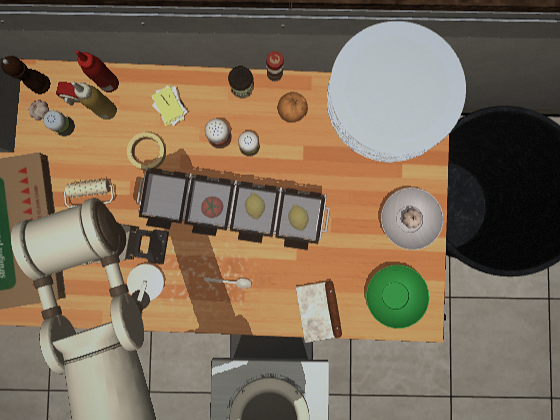

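```bash
python3 - <<'E'
import cv2,numpy as np
a=cv2.imread("pics/scene0.png");b=cv2.imread("pics/s5.png")
f=lambda i:cv2.resize(i[205:285,180:270],None,fx=4.3,fy=4.3,interpolation=cv2.INTER_CUBIC)
cv2.imwrite("pics/cmp.png",np.hstack([f(a),f(b)]))
E
```

```text
(no output)
```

View pics/cmp.png

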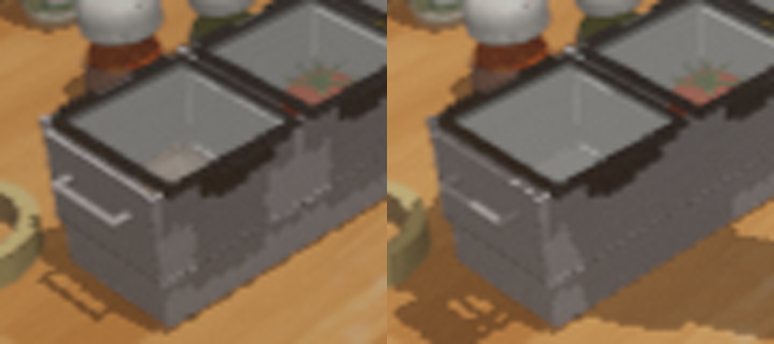

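The before and after views of lid 1 are identical: its front corner is at the same place, (165,190) and (165+387,190). That means it's fully shut. The bulb sits at (411,218) in the bowl, and the bystanders haven't moved.

```bash
python3 - <<'E'
from workcell import bot
print(bot.current_clock(),bot.current_contact_force()); bot.job_done()
E
```

```text
52.375 [-0.40879353 -0.20003259 -0.487708  ]
the job is handed in; nothing more can be done
```

I took the garlic bulb out of bay 1, set it down in the middle of the steel bowl, shut lid 1 again, and handed the job in at 52.4 s of the 70 s allowed. The hand-in gives no verdict, so success rests on my own checks.

- **Opening:** I opened only lid 1, lifting it by its lip between the loosely closed fingers. It stood open past upright by itself.
- **Placing:** The bulb touched down with about 4 N. In the last top picture it sits in the centre of the bowl, and the bowl is where it was.
- **Shutting:** I guided the lid down and pressed its front edge. The force dropped to zero partway through the press, which I took as the snap clicking. It then met a hard stop at 17 N at the shut height.
- **Last pictures:** The scene camera shows lid 1 exactly as it was at the start. The other lids look shut, the bystanders look unmoved, and the robot is clear of everything.

Two things disagreed or failed along the way. The wrist camera showed the lip 2–3 mm off my first estimate, so I widened the finger gap and lowered the approach. One approach pose for closing the lid was out of reach and was refused without any movement, so I used a less tilted one.

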